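Fit the drilling plate over the jig's studs and bolt it in

ROBOT

A 6-joint arm with a two-finger parallel gripper is mounted at the origin on the work surface; the furniture and walls round the work are solid. World frame = base frame: x ahead of the robot, y to its left, z up, the work surface at z = 0. Lengths are in m, angles in rad, forces in N, time in s.
With the tool pointing down it reaches from about 0.25 to 0.8 m from the base axis. Payload 8.5 kg.
Tool frame: the origin (TCP) lies midway between the tips of the shut fingers; the grasp point (between the pads) lies 19 mm behind it; z points along the fingers, x is the direction in which the jaws open and shut, and the axes are right-handed (so a half turn about z gives the same grasp; the last joint's range is limited). The gripper opens to 85 mm and grips with 20 to 120 N. Pads are 22 mm wide; open, the fingers measure 114 mm over their backs; the gripper's body (76 mm by 85 mm) begins 54 mm behind the grasp point. The pads swing forward as they close: fully open they stand 13 mm farther back than shut.
Start: joints at [-1.184, 0.238, -0.013, 1.319, 0, 1.571], TCP at [0.198, -0.486, 0.231] pointing down, gripper open.
Joint ranges: [-2.66, 2.66], [-1.03, 1.9], [-1.14, 1.46], [-1.82, 2.27], [-1.45, 1.34], [-3.14, 3.14]. Speed limits (rad/s): [2.22, 2.22, 2.79, 3.14, 3.14, 3.14].

INTERFACE

Orientations are given as a unit quaternion [w, x, y, z].
In Python, from workcell import * gives the robot as it stands.
- The arm moves only by the tool arm_command, never from a script. Its argument "steps" is text: rows parted by semicolons, each of 7 numbers parted by spaces: the shift along the tool's x, y, z in cm, then the turn, a rotation vector about the tool's x, y, z in rad, then the gripper command: -1 is fully open, 1 is shut, values between are in proportion. In form: dx dy dz rx ry rz jaw; .... A call has 1 to 20 rows; each row is the pose to reach, as a shift and turn from the pose measured when the call began, along the tool's axes at that moment; what a row does not reach only later rows make up. A row lasts 1/8 s, in which the tool goes at most 62.5 mm and 10.7 degrees, less where a joint would pass 70% of its speed; a pose out of reach is approached as far as the arm can. A call with a gripper value outside its range is refused whole. The fingers move at their own pace and stop on an object; "grip_force" is the grip in N (left out, the last holds). Time passes only in rows, so rows that repeat a pose let the fingers close. It gives the time, the measured TCP pose, the force and the opening at its end, in the units of the state.
- get_state(): the state, without advancing time (a new reading comes with each control period).
- snapshot(name): name is "scene" or "side" or "wrist"; returns (picture, depth): 420x560x3 uint8, red, green, blue; 420x560 float32, m along the optical axis (not along the pixel's ray), 0 where there is no reading.
- camera_model(name): a dict with "vertical_fov" (degrees; the focal length in pixels is half the picture's height over the tangent of half this angle, whatever the lens; pixels are square), "cx", "cy" (the principal point, pixels), "pose" (4x4, takes a point from camera to world coordinates); the wrist camera has in their place "T_tool_cam" (4x4, takes a point from camera to tool coordinates, whose origin is the TCP and whose axes are the tool frame's). Camera axes: x right, y down, z forward; pixel columns grow to the right and rows downward; lengths in m; the calibration is good to about 2 mm. The wrist camera is an equidistant fisheye: a pixel r from the principal point sees the ray r / f radians off the axis. A picture is of the moment at which its call begins: read the wrist's pose just before it. camera_model takes no time and is no camera call.
- sign_off(): hands the job in, once; it reports no verdict.
The state is a dict: "t": time; "qpos": joint angles; "joint_velocities": joint speeds; "tau": joint torques, N m; "ee_pos": TCP position; "eef_rot": TCP orientation; "ft_force": force on the tool from outside, world axes, zero at the start; "ft_torque": the same for the moment, N m; "width": finger opening in m.
Only numpy, scipy, OpenCV 4.12 (cv2) and the standard library are available. Lean on these libraries where they do the work, as an engineer would, in place of code of your own. Each camera call takes 0.05 s, during which the arm holds its last target. There are 200 camera calls.

TASK

Pick up the loose drilling plate by its wooden grip, lay it on the tops of the jig's four studs and slide it lightly along the jig until its four holes drop over them and it sits flat and fully home on the stud carriage. Press and push it gently the whole time: about 20 N is plenty, and 45 N between plate and jig is already too much. Only then push the jig's sliding bolt fully in over the plate's edge, and leave everything at rest.

Things in the scene. Friction and masses are not known exactly. Their poses are not given: they have to be found in the camera images.
- jig: Drilling jig, fixed to the bench: plywood board 18 mm high, spanning x -75..75, y -90..125 mm in its axes; origin on the bench. On it a flat steel stud carriage, 74 (x) x 130 (y) x 5 mm, top 23 mm above the origin; on it four studs of diameter 12 mm, 23 mm either way in x and 40 in y from their centre, 9 mm tall (tops at 32 mm, chamfered 1.2 mm). Sliding bolt on the +y side.
- jig_mid (a point): Middle of the carriage's setting range, 23 mm above the jig's origin (height of the carriage's top); axes as the jig's. The carriage is clamped tight anywhere along the jig's x: the studs' centre is at y = 0, x between -22 and +22 mm from this point, not measured: see or feel it. It does not shift under 100 N. A fitted plate's underside is at this height; on the stud tops it is 9 mm higher, and tips if over 23 mm off their centre.
- plate_grip (a point): Loose aluminium drilling plate, 0.25 kg, 94 (x) x 120 (y) x 8 mm, with an upright wooden grip 18 (x) x 50 (y) x 44 mm on its middle. Four through holes, diameter 15 mm, at x +-23, y +-40; same after a half turn. This point: on the centre line, 34 mm above the underside, 18 mm below the grip's top; axes the plate's. Fitted, it is 57 mm above the jig's origin, x along the jig's x either way.
- bolt_post (a point): On the axis of the bolt's upright steel post, diameter 14 mm, 39 to 80 mm above the jig's origin; this point at 64 mm, with the bolt open at x = 0, y = 103 mm in the jig's axes. The post stands on a flat tongue (24 mm wide, 33 to 39 mm high) that reaches 36 mm from it towards -y, between two fixed cheeks 38 mm high. A plate still up on the studs blocks it.
- bolt (a joint): Travel of the sliding bolt along the jig's -y, over the plate's edge, m: 0 open, 0.0225 fully in (stop). It stays where it is left; it takes about 2 N to slide.

How it is judged:
By the outcome, as a careful person would: the job done as asked, in the order asked, and still so for the second after the job is handed in, with the robot touching nothing.
It also fails if it takes over 61 s, if anything falls off the work surface, if the arm or the gripper's body presses on something with over 40 N, if the wrist force passes 120 N, or if a joint passes its speed limit or range.

## Working session

There is one attempt and no reset: what is moved stays moved. The work goes in short steps, Python scripts to look and compute and a tool call to move; the robot and the scene stay as the last step left them, time stands still between calls to the robot, and variables do not carry over. Pictures are saved under pics/ and viewed, about 8 in all and at most 12, crops included, and the job is handed in when it is done.

Besides the shell and the picture viewer there is one more tool, called after "Emit:" as name(argument=value, ...) on one line, values as JSON. arm_command: Moves the arm, as the interface text tells. Its arguments: {"type":"object","properties":{"steps":{"type":"string"},"grip_force":{"type":"number"}},"required":["steps"]}

```bash
mkdir -p pics
python3 - <<'E'
from workcell import *
import cv2,numpy as np
s=get_state();print(s)
for n in("scene","side"):
    p,d=snapshot(n);np.savez(f"pics/{n}0.npz",p=p,d=d);cv2.imwrite(f"pics/{n}0.png",p[:,:,::-1]);print(n,camera_model(n))
print(camera_model("wrist"))
a=[cv2.imread(f"pics/{n}0.png") for n in("scene","side")]
E
```

```text
{'t': 0.0, 'qpos': array([-1.18400159e+00,  2.38786029e-01, -1.42319164e-02,  1.31921782e+00,
        1.42181434e-05,  1.57078330e+00]), 'joint_velocities': array([ 0.00116296, -0.00045356,  0.00077778,  0.00058523, -0.00179794,
        0.00010471]), 'tau': array([-5.04932777e-04, -5.38775003e+01,  3.46438873e+01,  1.83808571e-02,
       -6.20721676e-05, -1.32577921e-05]), 'ee_pos': array([ 0.19789009, -0.48583125,  0.23068358]), 'eef_rot': array([-4.07521639e-04,  8.29829267e-01, -5.58016908e-01, -5.93270458e-04]), 'ft_force': array([ 0.45388826,  0.52314329, -0.79631944]), 'ft_torque': array([0.01718972, 0.0213032 , 0.01433366]), 'width': 0.08507036200153269}
scene {'vertical_fov': 56.39880584726717, 'cx': 285.93531123414334, 'cy': 209.30679087423653, 'pose': array([[-0.82215958, -0.35788354,  0.44268837,  0.12636154],
       [-0.56924146,  0.51110428, -0.64400044,  0.57441832],
       [ 0.00421724, -0.78146771, -0.62393144,  0.60486448],
       [ 0.        ,  0.        ,  0.        ,  1.        ]])}
side {'vertical_fov': 50.98489719796888, 'cx': 276.5440198523513, 'cy': 201.84745612631642, 'pose': array([[-0.95084425, -0.20692514,  0.2303849 ,  0.32200982],
       [-0.30963304,  0.62387156, -0.71757345,  0.65084196],
       [ 0.0047534 , -0.75363536, -0.65727555,  0.64619696],
       [ 0.        ,  0.        ,  0.        ,  1.        ]])}
{'vertical_fov': 65.70646984690485, 'cx': 280.3328991990109, 'cy': 210.23013914776166, 'T_tool_cam': array([[ 9.99999467e-01,  1.02811541e-04, -1.02697264e-03,
        -3.04347784e-04],
       [ 2.12710861e-04,  9.53135499e-01,  3.02543676e-01,
        -7.72396211e-02],
       [ 1.00994906e-03, -3.02543733e-01,  9.53134969e-01,
        -1.41864180e-01],
       [ 0.00000000e+00,  0.00000000e+00,  0.00000000e+00,
         1.00000000e+00]])}
```

View pics/scene0.png

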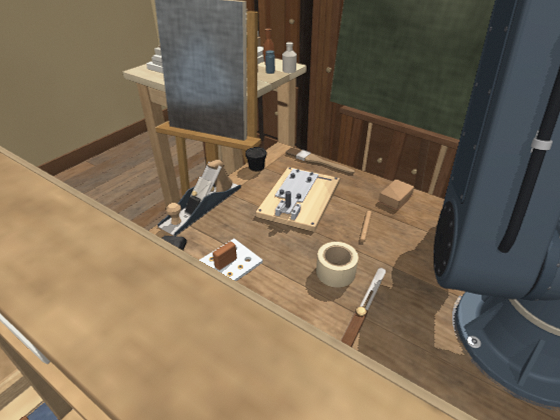

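View pics/side0.png

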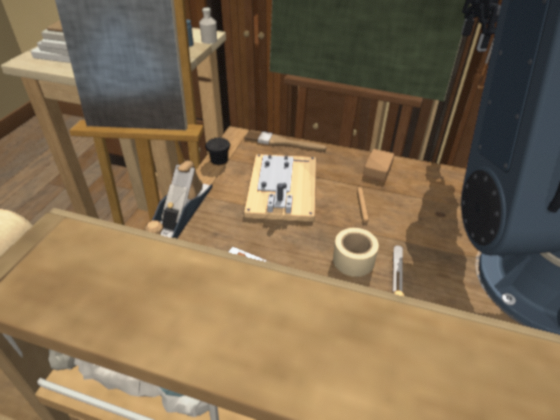

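The scene view shows the jig around pixel (298,196) with its bolt post at about (288,200), and the plate at (232,260) with the grip at (225,254). The side view shows the jig at (282,187), but a shelf nearly hides the plate.

```bash
cat > h.py <<'E'
from workcell import *
import cv2,numpy as np
from scipy.spatial.transform import Rotation as R
def ray(name,u,v,T=None):
    m=camera_model(name);f=210/np.tan(np.radians(m["vertical_fov"]/2))
    x,y=u-m["cx"],v-m["cy"]
    if name!="wrist": d=np.array([x/f,y/f,1.]);P=m["pose"]
    else:
        r=np.hypot(x,y)+1e-12;t=r/f;d=np.array([np.sin(t)*x/r,np.sin(t)*y/r,np.cos(t)]);P=T@m["T_tool_cam"]
    return P[:3,3],P[:3,:3]@d
def onplane(name,u,v,z,T=None):
    o,d=ray(name,u,v,T);return o+d*(z-o[2])/d[2]
def toolT(s):
    T=np.eye(4);q=s["eef_rot"];T[:3,:3]=R.from_quat([q[1],q[2],q[3],q[0]]).as_matrix();T[:3,3]=s["ee_pos"];return T
def bydepth(name,u,v,dep,T=None):
    o,d=ray(name,u,v,T)
    m=camera_model(name);P=m["pose"] if name!="wrist" else T@m["T_tool_cam"]
    return o+d*dep/(P[:3,2]@d)
E
python3 - <<'E'
from h import *
z=np.load("pics/scene0.npz");p,d=z["p"],z["d"]
print("shelf",[bydepth("scene",u,v,d[v,u]).round(3) for u,v in((240,300),(200,290),(100,220),(350,360))])
for n,(u,v) in dict(grip=(222,254),plate=(250,258),post=(288,196),board=(320,205),easel=(220,130),plane=(200,200),knob=(173,210),cup=(257,155),tape=(338,250)).items(): print(n,bydepth("scene",u,v,d[v,u]).round(3))
hsv=cv2.cvtColor(p,cv2.COLOR_RGB2HSV);print("hsv",hsv[205,320],hsv[254,222],hsv[258,255],hsv[200,400])
for a,(x0,x1,y0,y1) in dict(jig=(240,350,155,240),plate=(190,275,230,290)).items():
    c=p[y0:y1,x0:x1,::-1];cv2.imwrite(f"pics/{a}.png",cv2.resize(c,None,fx=4,fy=4,interpolation=2))
a,b=cv2.imread("pics/jig.png"),cv2.imread("pics/plate.png")
o=np.zeros((600,800,3),np.uint8);o[:340,:440]=a;o[:240,450:790]=b;cv2.imwrite("pics/c1.png",o)
E
```

```text
shelf [array([0.243, 0.457, 0.398]), array([0.271, 0.465, 0.398]), array([0.388, 0.46 , 0.399]), array([0.165, 0.453, 0.398])]
grip [0.545 0.189 0.047]
plate [0.52  0.135 0.005]
post [ 0.527 -0.016  0.074]
board [ 0.483 -0.091  0.02 ]
easel [ 1.001 -0.298 -0.019]
plane [0.718 0.076 0.037]
knob [0.723 0.153 0.054]
cup [ 0.723 -0.152  0.048]
tape [0.364 0.039 0.039]
hsv [ 20  81 239] [ 11 139  97] [105   2 246] [ 15 103 131]
```

View pics/c1.png

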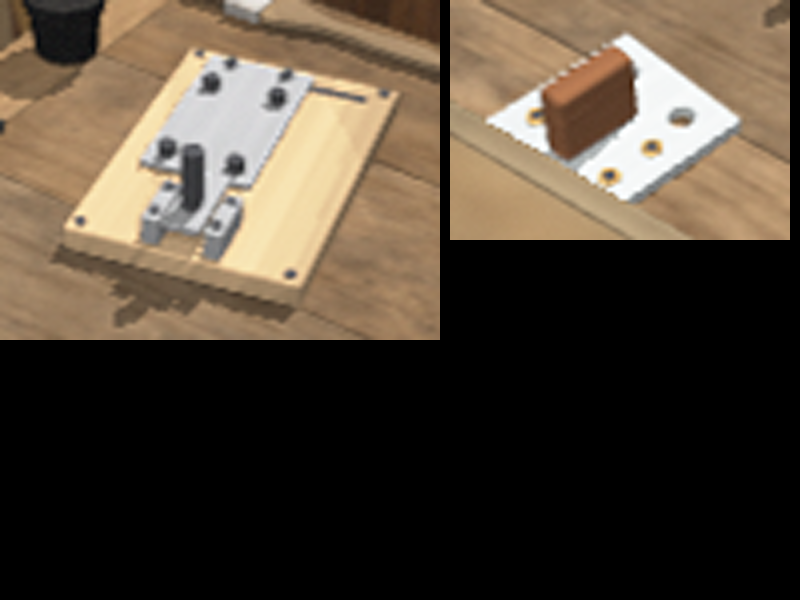

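The crops show four studs at (211,82), (278,97), (168,150) and (236,165) in the jig crop. The post stands on the near side, and the carriage is offset left on the board. The plate's corners and grip are clear in the right crop.

Run:
```python
from h import *
J=lambda u,v,z:onplane("scene",240+u/4,155+v/4,z)[:2]
P=lambda u,v,z:onplane("scene",190+(u-450)/4,230+v/4,z)[:2]
st=np.array([J(*s,.032) for s in((211,80),(278,95),(168,148),(236,163))]);print("studs",st.round(4),st.mean(0))
bc=np.array([J(*s,.018) for s in((66,230),(297,290),(400,95),(193,50))]);print("board",bc.round(4),bc.mean(0))
print("edges",[np.linalg.norm(bc[i]-bc[i-1]).round(4) for i in range(4)])
y=(bc[0]+bc[1]-bc[2]-bc[3]);y/=np.linalg.norm(y);x=np.array([y[1],-y[0]])
o=bc.mean(0)-.0175*y;print("jig o",o,"yaw x",np.degrees(np.arctan2(x[1],x[0])),"stud dx,dy",(st.mean(0)-o)@x,(st.mean(0)-o)@y)
print("post",J(192,150,.080),"pred",o+.103*y)
pc=np.array([P(*s,.008) for s in((489,120),(628,35),(742,120),(627,196))]);print("plate",pc.round(4),pc.mean(0),[np.linalg.norm(pc[i]-pc[i-1]).round(4) for i in range(4)])
g=np.array([P(*s,.052) for s in((546,92),(614,48),(635,62),(570,107))]);print("griptop",g.round(4),g.mean(0))
yv=pc[2]+pc[3]-pc[0]-pc[1];print("edge dirs deg",np.degrees(np.arctan2(*(pc[1]-pc[0])[::-1])),np.degrees(np.arctan2(*(pc[2]-pc[1])[::-1])), "grip dir",np.degrees(np.arctan2(*(g[1]-g[0])[::-1])))
```

```text
studs [[ 0.6005 -0.1462]
 [ 0.5551 -0.1567]
 [ 0.58   -0.0679]
 [ 0.5369 -0.079 ]] [ 0.56813736 -0.11244348]
board [[ 0.5931  0.0188]
 [ 0.4524 -0.0138]
 [ 0.499  -0.2212]
 [ 0.6432 -0.1877]] [ 0.5469459  -0.10098338]
edges [np.float64(0.2125), np.float64(0.1444), np.float64(0.2126), np.float64(0.148)]
jig o [ 0.55092822 -0.11802425] yaw x 13.153522024963017 stud dx,dy 0.01802759683646894 0.0015182178162827119
post [ 0.52972748 -0.02028774] pred [ 0.52748944 -0.01772657]
plate [[0.601  0.2023]
 [0.5839 0.1107]
 [0.4921 0.1263]
 [0.5074 0.2008]] [0.54611424 0.16005008] [np.float64(0.0935), np.float64(0.0932), np.float64(0.0931), np.float64(0.076)]
griptop [[0.5564 0.1998]
 [0.5497 0.1564]
 [0.5342 0.1581]
 [0.5397 0.2007]] [0.54499377 0.17874999]
edge dirs deg -100.53950330553582 170.32478130001473 grip dir -98.8517638199366
```

```bash
cat >> h.py <<'E'
def delta(x,y,z,yaw):
    """shift (cm) and turn (rad), in tool axes now, to a tool-down pose with tool x at world yaw (deg)"""
    T=toolT(get_state());c,s=np.cos(np.radians(yaw)),np.sin(np.radians(yaw))
    G=np.array([[c,s,0],[s,-c,0],[0,0,-1.]])
    print("d",(T[:3,:3].T@(np.array([x,y,z])-T[:3,3])*100).round(2),"rv",R.from_matrix(T[:3,:3].T@G).as_rotvec().round(4))
E
python3 -c "
from h import *
delta(.568,-.112,.15,13.15)"
```

```text
d [-20.65 -48.38   8.1 ] rv [-9.0000e-04  1.1000e-03 -1.4135e+00]
```

Emit:
arm_command(steps="-2 -4.8 0.5 0 0 -0.14 -1;-4.1 -9.7 1 0 0 -0.28 -1;-6.2 -14.5 1.5 0 0 -0.42 -1;-8.2 -19.3 2 0 0 -0.56 -1;-10.3 -24.2 3 0 0 -0.7 -1;-12.4 -29 4 0 0 -0.84 -1;-14.5 -33.9 5 0 0 -0.98 -1;-16.5 -38.7 6 0 0 -1.12 -1;-18.6 -43.5 7 0 0 -1.26 -1;-20.65 -48.4 8.1 0 0 -1.4135 -1;-20.65 -48.4 8.1 0 0 -1.4135 -1;-20.65 -48.4 8.1 0 0 -1.4135 -1")

```text
t: 1.6
ee_pos: [0.5677, -0.1118, 0.1495]
eef_rot: [-0.001, 0.993, 0.114, -0.001]
ft_force: [0.3, -1.0, -0.2]
width: 0.0852
```

Run:
```python
from h import *
s=get_state();print(s["t"],s["ee_pos"],s["eef_rot"],s["ft_force"])
p,d=snapshot("wrist");np.savez("pics/w1.npz",p=p,d=d,T=toolT(s));cv2.imwrite("pics/w1.png",p[:,:,::-1])
```

```text
1.6 [ 0.56768254 -0.11184541  0.14954904] [-7.05233139e-04  9.93442862e-01  1.14324130e-01 -8.81074165e-04] [ 0.2993568  -1.03071503 -0.16969184]
```

View pics/w1.png

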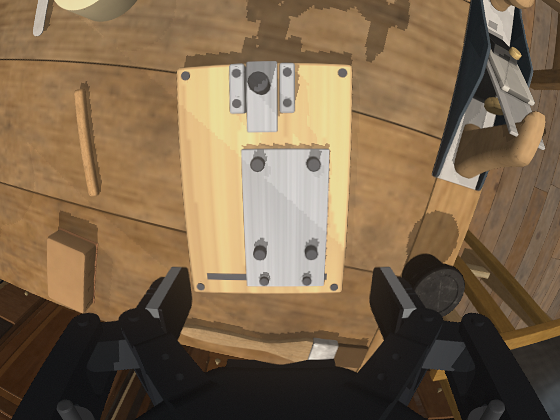

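The wrist view shows studs at about (258,163), (313,163), (260,252) and (311,252). The post top is at (259,83), and the board corners are at (179,68), (351,65), (342,293) and (191,292).

Run:
```python
from h import *
z=np.load("pics/w1.npz");p,T=z["p"],z["T"]
g=cv2.cvtColor(p,cv2.COLOR_RGB2GRAY)
st=[]
for u,v in((258,163),(313,163),(260,252),(311,252)):
    w=g[v-14:v+15,u-14:u+15];m=(w<110).astype(np.uint8);n,l,s,c=cv2.connectedComponentsWithStats(m);i=l[14,14]
    print(s[i],(c[i]+[u-14,v-14]).round(1));st.append(onplane("wrist",*(c[i]+[u-14,v-14]),.030,T)[:2])
st=np.array(st);print(st.round(4));c=st.mean(0);yv=st[0]+st[1]-st[2]-st[3];xv=st[1]+st[3]-st[0]-st[2]
a=np.degrees(np.arctan2(yv[1],yv[0]))-90;b=np.degrees(np.arctan2(xv[1],xv[0]));print("centre",c,"yaw",a,b,np.linalg.norm(yv)/2,np.linalg.norm(xv)/2)
bc=np.array([onplane("wrist",*q,.018,T)[:2] for q in((179,68),(351,65),(342,293),(191,292))]);print(bc.round(4))
y=bc[0]+bc[1]-bc[2]-bc[3];y/=np.linalg.norm(y);x=np.array([y[1],-y[0]]);o=bc.mean(0)-.0175*y
print("o",o,"yaw",np.degrees(np.arctan2(x[1],x[0])),"rel",(c-o)@x,(c-o)@y)
po=onplane("wrist",259,82,.080,T)[:2];print("post",po,(po-o)@x,(po-o)@y)
delta(.546,.178,.15,-9.7)
```

```text
[  6   7  15  16 176] [257.3 163.6]
[  7   7  15  16 168] [312.9 163.5]
[  7   7  14  15 161] [259.5 252. ]
[  8   7  13  15 159] [310.7 251.8]
[[ 0.541  -0.0822]
 [ 0.5851 -0.0718]
 [ 0.5591 -0.1586]
 [ 0.6033 -0.1481]]
centre [ 0.57213955 -0.11517307] yaw 13.355891585179478 13.34161806032315 0.07849873414307339 0.04533527280286507
[[ 0.4567 -0.0166]
 [ 0.5977  0.0168]
 [ 0.6484 -0.1904]
 [ 0.501  -0.2251]]
o [ 0.55485769 -0.12088851] yaw 12.882632381120752 rel 0.018121135050287757 0.0017185058733731882
post [ 0.53217084 -0.02096985] 0.00016153621573718592 0.10246172439068645
d [  4.47 -28.77   0.03] rv [-0.0011  0.0013  0.3975]
```

Emit:
arm_command(steps="0.8 -5 0 0 0 0.07 -1;1.6 -10 0 0 0 0.14 -1;2.4 -15 0 0 0 0.21 -1;3.2 -20 0 0 0 0.28 -1;4 -25 0 0 0 0.34 -1;4.5 -28.8 0 0 0 0.3975 -1;4.5 -28.8 0 0 0 0.3975 -1;4.5 -28.8 0 0 0 0.3975 -1")

```text
t: 2.65
ee_pos: [0.5461, 0.1771, 0.1506]
eef_rot: [-0.0, 0.996, -0.085, -0.001]
ft_force: [-0.0, 1.1, 0.4]
width: 0.0858
```

Run:
```python
from h import *
s=get_state();print(s["t"],s["ee_pos"],s["eef_rot"],s["ft_force"])
p,d=snapshot("wrist");np.savez("pics/w2.npz",p=p,d=d,T=toolT(s));cv2.imwrite("pics/w2.png",p[:,:,::-1])
```

```text
2.65 [0.5461269  0.17708569 0.15058581] [-3.41450282e-04  9.96387834e-01 -8.49166800e-02 -5.69326654e-04] [-0.04324019  1.14311276  0.44669071]
```

View pics/w2.png

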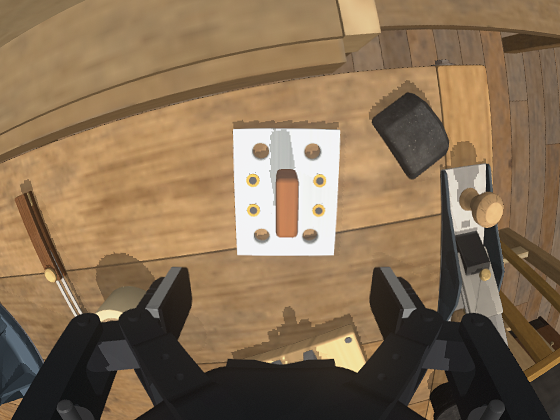

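The plate is seen square on, with corners at about (234,127), (341,128), (335,255) and (238,254). The grip top spans about (276..299, 171..237).

Run:
```python
from h import *
z=np.load("pics/w2.npz");p,T=z["p"],z["T"]
c=np.array([onplane("wrist",*q,.008,T)[:2] for q in((234,127),(341,128),(335,255),(238,254))])
x=c[1]+c[2]-c[0]-c[3];y=c[0]+c[1]-c[2]-c[3]
print(c.mean(0),"yaw",np.degrees(np.arctan2(x[1],x[0])),np.degrees(np.arctan2(y[1],y[0]))-90,np.linalg.norm(x)/2,np.linalg.norm(y)/2)
m=camera_model("wrist")
hsv=cv2.cvtColor(p,cv2.COLOR_RGB2HSV);k=((hsv[...,0]<14)&(hsv[...,1]>130)&(hsv[...,2]>150)).astype(np.uint8)
k[:165]=0;k[242:]=0;k[:,:265]=0;k[:,305:]=0
r=cv2.boundingRect(k);print(r)
gt=np.array([onplane("wrist",*q,.052,T)[:2] for q in((r[0],r[1]+8),(r[0]+r[2],r[1]+8),(r[0]+r[2],r[1]+r[3]),(r[0],r[1]+r[3]))]);print(gt.round(4),gt.mean(0))
delta(*c.mean(0),.015,np.degrees(np.arctan2(x[1],x[0])))
```

```text
[0.552138   0.17909938] yaw -10.270624820562475 -9.878150255260707 0.09397085126906375 0.12099101191551229
(277, 181, 21, 56)
[[0.5462 0.1958]
 [0.562  0.1931]
 [0.5559 0.1542]
 [0.5394 0.1571]] [0.55087876 0.17506414]
d [ 0.56 -0.31 13.55] rv [-0.0006  0.0012  0.0087]
```

Emit:
arm_command(steps="0.3 -0.15 4 0 0 0 -1;0.5 -0.2 8 0 0 0 -1;0.5 -0.2 11 0 0 0 -1;0.5 -0.2 13.4 0 0 0 -1;0.5 -0.2 13.5 0 0 0 -1;0.5 -0.2 13.5 0 0 0 1;0.5 -0.2 13.5 0 0 0 1;0.5 -0.2 13.5 0 0 0 1;0.5 -0.2 13.5 0 0 0 1;0.5 -0.2 13.5 0 0 0 1;0.5 -0.2 13.5 0 0 0 1;0.5 -0.2 13.5 0 0 0 1", grip_force=60)

```text
t: 4.2
ee_pos: [0.5518, 0.1783, 0.0163]
eef_rot: [-0.001, 0.996, -0.085, -0.0]
ft_force: [-0.7, -0.2, 6.4]
width: 0.0173
```

Emit:
arm_command(steps="0 0 0 0 0 0 1;0 0 -2 0 0 0 1;0 0 -5 0 0 0 1;0 0 -9 0 0 0 1;0 0 -13 0 0 0 1;0 0 -13 0 0 0 1;0 0 -13 0 0 0 1")

```text
t: 5.08
ee_pos: [0.5512, 0.178, 0.1454]
eef_rot: [-0.0, 0.996, -0.085, -0.001]
ft_force: [0.2, 0.1, -2.2]
width: 0.0175
```

Run:
```python
from h import *
s=get_state();print(s)
p,d=snapshot("wrist");np.savez("pics/w3.npz",p=p,d=d,T=toolT(s));cv2.imwrite("pics/w3.png",p[:,:,::-1])
```

```text
{'t': 5.075, 'qpos': array([ 3.11787524e-01,  3.70530308e-01, -4.66679901e-02,  1.15445635e+00,
        1.09858402e-03,  2.05298685e+00]), 'joint_velocities': array([-0.00055784,  0.01407994, -0.0150993 ,  0.00115592, -0.00038293,
       -0.00066285]), 'tau': array([-1.42423405e-04, -6.55960464e+01,  3.51681590e+01,  9.73360467e-03,
        4.46058824e-03, -3.02438630e-04]), 'ee_pos': array([0.55120583, 0.17800752, 0.14536988]), 'eef_rot': array([-3.40642039e-04,  9.96372286e-01, -8.50986650e-02, -6.08162232e-04]), 'ft_force': array([ 0.16449481,  0.10345122, -2.16292565]), 'ft_torque': array([ 0.03148906,  0.01272462, -0.00495315]), 'width': 0.017505537812372945}
```

View pics/w3.png

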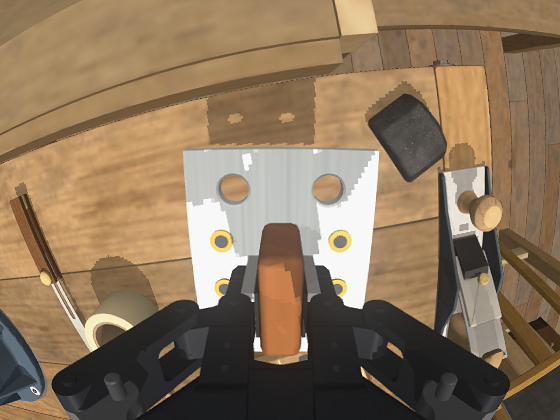

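The plate is held level, with far holes at about (233,189) and (329,189). Next I measure where they sit in the tool frame.

Run:
```python
from h import *
z=np.load("pics/w3.npz");p,T,d=z["p"],z["T"],z["d"]
I=np.eye(4)
f=lambda u,v,zt:onplane("wrist",u,v,zt,I)
print("depth",[ (np.linalg.inv(T)@np.append(bydepth("wrist",u,v,d[v,u],T),1))[:3].round(4) for u,v in((205,215),(360,215),(280,165))])
for zt in(.0083,):
    h=[f(233,189,zt),f(329,189,zt)];e=[f(183,151,zt),f(379,151,zt)]
    for q in(h,e): print(np.round(q,4),"mid",np.mean(q,0).round(4),"len",np.linalg.norm(q[1]-q[0]).round(4),"yaw(tool)",np.degrees(np.arctan2(q[1][1]-q[0][1],q[1][0]-q[0][0])).round(2))
```

```text
depth [array([-0.0378, -0.0275,  0.0085]), array([ 0.0394, -0.0273,  0.009 ]), array([-0.0005, -0.0522,  0.0081])]
[[-0.023  -0.0407  0.0083]
 [ 0.0229 -0.0407  0.0083]] mid [-0.     -0.0407  0.0083] len 0.0459 yaw(tool) -0.0
[[-0.0468 -0.0597  0.0083]
 [ 0.0467 -0.0597  0.0083]] mid [-0.     -0.0597  0.0083] len 0.0934 yaw(tool) -0.01
```

```bash
python3 -c "
from h import *
delta(.5607,-.119,.145,13.2)"
```

```text
d [ 6.   29.09 -0.03] rv [-0.0005  0.0022 -0.4008]
```

Emit:
arm_command(steps="0.6 3 0 0 0 -0.04 1;1.7 8 0 0 0 -0.11 1;2.7 13 0 0 0 -0.18 1;3.7 18 0 0 0 -0.25 1;4.7 23 0 0 0 -0.32 1;5.7 27.5 0 0 0 -0.38 1;6 29.1 0 0 0 -0.401 1;6 29.1 2 0 0 -0.401 1;6 29.1 4.5 0 0 -0.401 1;6 29.1 7 0 0 -0.401 1;6 29.1 8 0 0 -0.401 1;6 29.1 8 0 0 -0.401 1;6 29.1 8 0 0 -0.401 1")

```text
t: 6.75
ee_pos: [0.561, -0.1191, 0.0653]
eef_rot: [-0.0, 0.993, 0.115, -0.001]
ft_force: [-0.3, -0.1, -1.4]
width: 0.0172
```

Run:
```python
from h import *
s=get_state();print(s["t"],s["ee_pos"],s["eef_rot"],s["ft_force"])
p,d=snapshot("wrist");np.savez("pics/w4.npz",p=p,d=d,T=toolT(s));cv2.imwrite("pics/w4.png",cv2.resize(p[60:360,130:430,::-1],None,fx=2,fy=2,interpolation=2))
```

```text
6.75 [ 0.56095225 -0.11909409  0.06533701] [-2.19944097e-04  9.93360835e-01  1.15038167e-01 -6.51317861e-04] [-0.33029736 -0.14991281 -1.44011525]
```

View pics/w4.png

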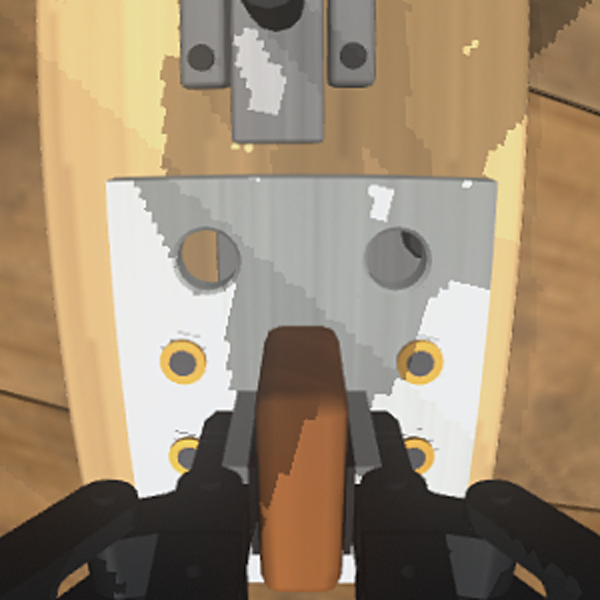

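Through the left hole I see the carriage's left edge at crop (218,258). Through the right hole I see the dark stud's edge at about (412,243), toward the post side.

Run:
```python
from h import *
z=np.load("pics/w4.npz");p,T=z["p"],z["T"];Ti=np.linalg.inv(T)
def tl(u,v,zz): return (Ti@np.append(onplane("wrist",130+u/2,60+v/2,zz,T),1))[:2]
e=tl(218,258,.023);print("carriage left edge tool x mm",e[0]*1e3,"-> stud centre x",e[0]*1e3+37)
g=cv2.cvtColor(p,cv2.COLOR_RGB2GRAY)[174:206,312:348]
np.set_printoptions(linewidth=250);print(g[::2,::1])
print("tongue end tool",tl(278,142,.039)*1e3,"expect jig y 67;","tongue sides x",tl(232,120,.039)[0]*1e3,tl(324,120,.039)[0]*1e3)
print("post/cheek ends",tl(202,88,.038)*1e3,tl(352,88,.038)*1e3)
print("est stud centre in tool",(Ti@[.5724,-.1163,.032,1])[:2]*1e3)
z=np.load("pics/w1.npz");d=z["d"];T=z["T"]
for u,v in((285,205),(258,161),(313,161),(258,250),(262,125),(260,82)):print(u,v,bydepth("wrist",u,v,d[v,u],T).round(4))
```

```text
carriage left edge tool x mm -24.461400591476725 -> stud centre x 12.538599408523275
[[175 173 172 172 172 173 173 174 174 174 158 145 128 116 116 115 116 116 119 125 125 129 140 163 174 172 170 170 171 170 171 172 172 171 171 171]
 [174 174 172 173 172 174 164 135 119 119 119 125 130 130 130 128 126 127  98  61  60  68  77 101 115 116 127 161 172 171 171 172 171 170 170 170]
 [174 173 172 174 163 139 125 128 131 129 128 129 129 130 129 128 126 127 112  68  54  57  58  66  71  76 109 117 126 153 173 173 172 171 170 170]
 [175 173 166 143 130 127 126 129 130 129 128 128 129 131 130 127 126 126 129  86  56  56  59  71  73  73  71  79 104 119 131 175 172 171 170 170]
 [172 155 135 132 130 127 127 129 131 129 127 128 129 130 130 128 126 125 127 130  78  52  56  66  73  74  74  72  80  98 124 127 154 171 171 170]
 [166 138 135 131 130 127 127 130 130 128 128 129 129 130 130 128 126 125 125 127 130  98  60  56  69  75  74  72  78  88 108 127 133 175 171 171]
 [150 139 132 131 130 126 127 130 130 129 127 128 129 130 129 127 126 126 125 125 127 128 132  97  58  56  70  74  73  90  89 134 131
[... 1075 characters left out ...]
3 123 120 120 122 122 121 120 119 117 116 116 114 112 110 111 117 135 160 163 160 164 169 172 171 171 169 172 172]
 [173 171 171 171 171 173 174 174 174 170 162 153 137 130 130 128 127 131 131 144 151 166 171 168 165 165 168 170 171 171 171 170 171 169 172 171]]
tongue end tool [ -6.03828641 -67.11458306] expect jig y 67; tongue sides x -17.82619564695198 5.745745579177952
post/cheek ends [-25.63558393 -81.52657888] [ 12.93281321 -81.2105651 ]
est stud centre in tool [11.82478628 -0.08420656]
285 205 [ 0.5718 -0.1137  0.0214]
258 161 [ 0.5412 -0.0797  0.0312]
313 161 [ 0.5844 -0.0695  0.0319]
258 250 [ 0.5574 -0.156   0.032 ]
262 125 [ 0.5383 -0.0502  0.0383]
260 82 [ 0.5327 -0.0207  0.0786]
```

Emit:
arm_command(steps="0 0 0.5 0 0 0 1;0 0 1 0 0 0 1;0 0 1.3 0 0 0 1;0 0 1.5 0 0 0 1;0 0 1.6 0 0 0 1;0 0 1.65 0 0 0 1;0 0 1.65 0 0 0 1")

```text
t: 7.68
ee_pos: [0.5611, -0.1191, 0.0491]
eef_rot: [-0.0, 0.993, 0.115, -0.0]
ft_force: [1.0, -0.7, -1.6]
width: 0.0173
```

Emit:
arm_command(steps="0 0 0.03 0 0 0 1;0 0 0.06 0 0 0 1;0 0 0.09 0 0 0 1;0 0 0.09 0 0 0 1")

```text
t: 8.18
ee_pos: [0.5611, -0.1192, 0.0483]
eef_rot: [-0.0, 0.993, 0.115, -0.0]
ft_force: [-0.2, -0.0, -1.1]
width: 0.017
```

Emit:
arm_command(steps="0 0 0.03 0 0 0 1;0 0 0.06 0 0 0 1;0 0 0.09 0 0 0 1;0 0 0.09 0 0 0 1")

```text
t: 8.68
ee_pos: [0.5612, -0.1192, 0.0482]
eef_rot: [0.0, 0.993, 0.115, -0.0]
ft_force: [-3.4, -0.5, 9.6]
width: 0.0173
```

Emit:
arm_command(steps="0.1 0 0.07 0 0 0 1;0.2 0 0.07 0 0 0 1;0.3 0 0.07 0 0 0 1;0.4 0 0.07 0 0 0 1;0.5 0 0.07 0 0 0 1;0.6 0 0.07 0 0 0 1;0.7 0 0.07 0 0 0 1;0.8 0 0.07 0 0 0 1;0.8 0 0.07 0 0 0 1")

```text
t: 9.8
ee_pos: [0.5674, -0.1177, 0.0482]
eef_rot: [0.0, 0.993, 0.115, -0.001]
ft_force: [-9.4, -2.3, 11.9]
width: 0.0175
```

Emit:
arm_command(steps="0.15 0 0.06 0 0 0 1;0.2 0 0.06 0 0 0 1;0.25 0 0.06 0 0 0 1;0.3 0 0.06 0 0 0 1;0.35 0 0.06 0 0 0 1;0.4 0 0.06 0 0 0 1;0.45 0 0.06 0 0 0 1;0.5 0 0.06 0 0 0 1")

```text
t: 10.8
ee_pos: [0.5725, -0.1165, 0.0473]
eef_rot: [0.0, 0.993, 0.115, -0.001]
ft_force: [-0.3, -0.4, -2.8]
width: 0.0172
```

The plate has dropped below the stud tops and the force has gone to zero, so I lower it gently.

Emit:
arm_command(steps="0 0 0.05 0 0 0 1;0 0 0.1 0 0 0 1;0 0 0.15 0 0 0 1;0 0 0.2 0 0 0 1;0 0 0.25 0 0 0 1;0 0 0.25 0 0 0 1")

```text
t: 11.55
ee_pos: [0.5724, -0.1165, 0.0448]
eef_rot: [0.0, 0.993, 0.115, -0.001]
ft_force: [0.2, 1.2, -2.3]
width: 0.0178
```

Emit:
arm_command(steps="0 0 0.1 0 0 0 1;0 0 0.2 0 0 0 1;0 0 0.3 0 0 0 1;0 0 0.4 0 0 0 1;0 0 0.5 0 0 0 1;0 0 0.55 0 0 0 1;0 0 0.58 0 0 0 1;0 0 0.58 0 0 0 1")

```text
t: 12.55
ee_pos: [0.5724, -0.1166, 0.0393]
eef_rot: [0.0, 0.993, 0.115, -0.001]
ft_force: [-2.2, 0.7, 3.3]
width: 0.0171
```

Emit:
arm_command(steps="0 0 0.04 0 0 0 1;0 0 0.08 0 0 0 1;0 0 0.08 0 0 0 1")

```text
t: 12.92
ee_pos: [0.5724, -0.1166, 0.0393]
eef_rot: [0.0, 0.993, 0.115, -0.001]
ft_force: [-4.0, -0.2, 8.8]
width: 0.0174
```

Emit:
arm_command(steps="0 0 0 0 0 0 -0.2;0 0 0 0 0 0 -0.2;0 0 0 0 0 0 -0.2;0 0 0 0 0 0 -0.2;0 0 -1.5 0 0 0 -0.2;0 0 -4 0 0 0 -0.2;0 0 -8 0 0 0 -0.2;0 0 -11 0 0 0 -0.2;0 0 -11 0 0 0 -0.2;0 0 -11 0 0 0 -0.2")

```text
t: 14.18
ee_pos: [0.5723, -0.1165, 0.1493]
eef_rot: [0.0, 0.993, 0.115, -0.001]
ft_force: [0.1, 1.3, 0.0]
width: 0.0513
```

Run:
```python
from h import *
s=get_state();T=toolT(s);print(s["t"],s["ee_pos"],s["eef_rot"],s["ft_force"],s["width"])
p,d=snapshot("wrist");np.savez("pics/w5.npz",p=p,d=d,T=T);cv2.imwrite("pics/w5.png",cv2.resize(p[40:340,130:430,::-1],None,fx=2,fy=2,interpolation=2))
# jig axes: y at post
for a in(13.2,): 
  y=np.array([-np.sin(np.radians(a)),np.cos(np.radians(a))]);x=np.array([y[1],-y[0]])
  c=np.array([.5724,-.1166]);print("post pred",c-.0184*x+.103*y)
```

```text
14.175 [ 0.57233982 -0.11645026  0.14930514] [ 3.98236713e-04  9.93391407e-01  1.14772460e-01 -7.97622112e-04] [0.07396593 1.3187471  0.00275884] 0.05131273117716853
post pred [ 0.53096601 -0.02052303]
```

View pics/w5.png

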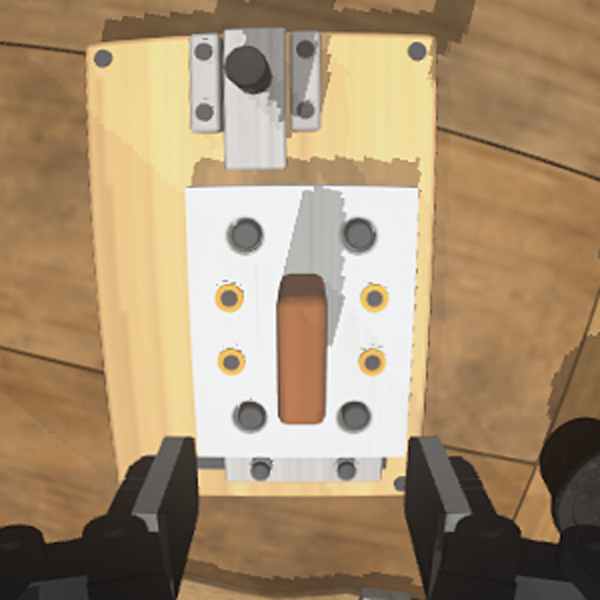

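All four studs show inside the holes, at crop positions (245,235), (358,235), (249,416) and (354,416), and the plate lies square. The bolt is still open, with its post at (248,68).

Run:
```python
from h import *
z=np.load("pics/w5.npz");d,T=z["d"],z["T"]
print([bydepth("wrist",130+u//2,40+v//2,d[40+v//2,130+u//2],T)[2].round(4) for u,v in((200,200),(405,200),(205,445),(400,445))])
delta(.5241,.0087,.052,13.2)
```

```text
[np.float64(0.0301), np.float64(0.0299), np.float64(0.0305), np.float64(0.0309)]
d [ -1.79 -13.28   9.68] rv [ 0.0002  0.0027 -0.0004]
```

Emit:
arm_command(steps="-0.6 -4 0 0 0 0 1;-1.2 -9 0 0 0 0 1;-1.8 -13.3 0 0 0 0 1;-1.8 -13.3 0 0 0 0 1;-1.8 -13.3 0 0 0 0 1;-1.8 -13.3 0 0 0 0 1;-1.8 -13.3 4 0 0 0 1;-1.8 -13.3 8 0 0 0 1;-1.8 -13.3 9.7 0 0 0 1;-1.8 -13.3 9.7 0 0 0 1;-1.8 -13.3 9.7 0 0 0 1")

```text
t: 15.6
ee_pos: [0.5246, 0.0084, 0.0524]
eef_rot: [0.0, 0.993, 0.114, -0.001]
ft_force: [0.1, 0.1, 0.4]
width: -0.0001
```

Emit:
arm_command(steps="0 0.3 0 0 0 0 1;0 0.6 0 0 0 0 1;0 0.9 0 0 0 0 1;0 1.2 0 0 0 0 1;0 1.5 0 0 0 0 1;0 1.5 0 0 0 0 1")

```text
t: 16.35
ee_pos: [0.5281, -0.0064, 0.0524]
eef_rot: [0.0, 0.993, 0.114, -0.001]
ft_force: [-0.7, -0.1, -0.4]
width: -0.0001
```

Emit:
arm_command(steps="0 0.3 0 0 0 0 1;0 0.6 0 0 0 0 1;0 0.9 0 0 0 0 1;0 1.2 0 0 0 0 1;0 1.5 0 0 0 0 1;0 1.6 0 0 0 0 1;0 1.6 0 0 0 0 1")

```text
t: 17.23
ee_pos: [0.5317, -0.0223, 0.0524]
eef_rot: [0.001, 0.993, 0.114, -0.001]
ft_force: [1.0, -0.1, -0.6]
width: -0.0
```

Emit:
arm_command(steps="0 0.1 0 0 0 0 1;0 0.2 0 0 0 0 1;0 0.3 0 0 0 0 1;0 0.35 0 0 0 0 1;0 0.35 0 0 0 0 1")

```text
t: 17.85
ee_pos: [0.5324, -0.0254, 0.0524]
eef_rot: [0.0, 0.993, 0.114, -0.001]
ft_force: [-0.5, 4.5, 0.7]
width: 0.0002
```

Emit:
arm_command(steps="0 0.05 0 0 0 0 1;0 0.1 0 0 0 0 1;0 0.15 0 0 0 0 1;0 0.15 0 0 0 0 1")

```text
t: 18.35
ee_pos: [0.5324, -0.0255, 0.0524]
eef_rot: [-0.001, 0.993, 0.115, -0.001]
ft_force: [0.0, 10.7, 2.4]
width: 0.0
```

The bolt is at its stop: the force rose to 10.7 N with no further travel. Now I back off, rise and check.

Emit:
arm_command(steps="0 -0.5 0 0 0 0 1;0 -1.5 0 0 0 0 1;0 -1.5 0 0 0 0 1;0 -1.5 -5 0 0 0 1;0 -1.5 -10 0 0 0 1;0 1 -12 0 0 0 1;0 6 -12 0 0 0 1;0 9 -12 0 0 0 1;0 9 -12 0 0 0 1;0 9 -12 0 0 0 1")

```text
t: 19.6
ee_pos: [0.5529, -0.1131, 0.172]
eef_rot: [-0.001, 0.993, 0.115, -0.001]
ft_force: [-0.1, -0.9, -0.1]
width: -0.0
```

Run:
```python
from h import *
s=get_state();T=toolT(s);print(s["t"],s["ee_pos"],s["ft_force"])
p,d=snapshot("wrist");cv2.imwrite("pics/w6.png",cv2.resize(p[60:320,130:430,::-1],None,fx=2,fy=2,interpolation=2));np.savez("pics/w6.npz",p=p,d=d,T=T)
```

```text
19.6 [ 0.55291256 -0.11314549  0.1719914 ] [-0.06330899 -0.89256155 -0.13081276]
```

View pics/w6.png

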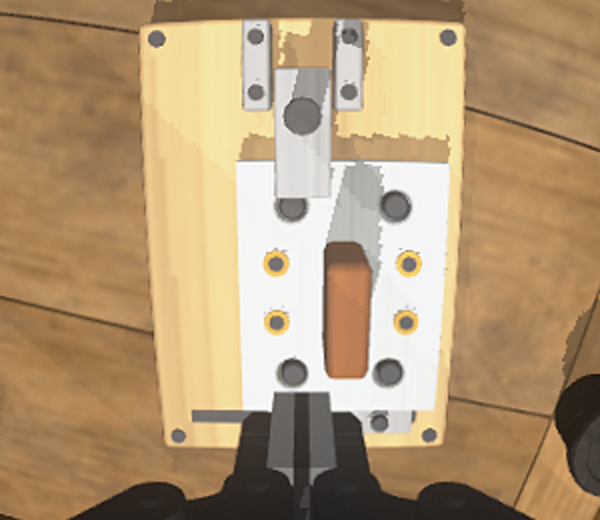

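The tongue now overlaps the plate edge, ending at about (302,197) with the post at (302,115). The plate is still flat, with its studs in the holes.

Run:
```python
from h import *
z=np.load("pics/w6.npz");d,T=z["d"],z["T"]
a=onplane("wrist",130+302/2,60+114/2,.08,T)[:2];y=np.array([-.2284,.9736]);c=np.array([.5724,-.1166]);print("post jig y mm",(a-c)@y*1e3,"(80.5 expected)")
sign_off()
```

```text
post jig y mm 81.14846750365601 (80.5 expected)
the job is handed in; nothing more can be done
```

The plate is fully home on the stud carriage and the bolt is pushed in over its edge to the stop. I handed the job in at about 20 s.

- **Plate:** I laid it on the stud tops about 12 mm off the studs' centre and slid it along the jig's x until the holes dropped over the studs. I then lowered it the full 9 mm. The highest force I read between plate and jig was about 15 N, with readings only at the end of each move. Once released, its four corners measured 30–31 mm high against 31 mm expected.
- **Bolt:** I pushed it from behind with shut fingers until the force rose to 10.7 N with no further travel. The post then measured 81.1 mm along the jig's y against 80.5 mm expected, within the camera's 2 mm calibration.
- **Last look:** The tongue lies over the plate's edge, the studs are in all four holes, and the robot was clear of everything.

The scene and wrist cameras disagreed by about 4–6 mm on where the plate and jig were. I used the wrist view, and contact during the slide confirmed it. No check failed.

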